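# Index the vial with the raised cap under the capping press and press the cap home

## Robot

A 6-joint arm with a two-finger parallel gripper is mounted at the origin on the work surface. World frame = base frame: x ahead of the robot, y to its left, z up, the work surface at z = 0. Lengths are in m, angles in degrees, forces in N, time in s.
With the tool pointing down it reaches from about 0.275 to 1 m from the base axis. Payload 8.4 kg.
Tool frame: the origin (TCP) lies on the centre line of the jaws, within the pads' length; the fingertips stand 8 mm ahead of it and the grasp point (between the pads) lies 11 mm behind it; z points along the fingers, y is the line along which they close (so a half turn about z gives the same grasp; the last joint's range is limited). The gripper opens to 85 mm and grips with 20 to 120 N. Pads are 22 mm wide; open, the fingers measure 114 mm over their backs; the gripper's body (76 mm by 85 mm) begins 54 mm behind the grasp point. The pads swing forward as they close: fully open they stand 13 mm farther back than shut.
Start: joints at [72.743, 20.225, 93.587, -0, 66.188, -0.138], TCP at [0.184, 0.597, 0.239] pointing down, gripper open.
Joint ranges: [-150.9, 150.9], [-52.94, 120.26], [3.33, 152.33], [-74.26, 254.26], [0, 154.13], [-172.89, 172.89]. Speed limits (degrees/s): [127.2, 127.2, 159.86, 180, 180, 180].

## Interface

Orientations are given as [roll, pitch, yaw] about the fixed x, y, z axes, in that order (R = Rz(yaw) Ry(pitch) Rx(roll)).
In Python, from workcell import * gives the robot as it stands. Calls block until the motion is done:
- move_ptp(position, orientation): joint-space move of the TCP to a pose.
- line_to(position, orientation=None, rate=0.15, stop_force=None): straight line of the TCP; orientation=None keeps the orientation; rate is the mean speed in m/s. With stop_force (N) it stops when the force on the tool has changed by that much, and returns True; else False.
- move_joints(angles): joint-space move.
- set_gripper(opening, grip_force=None): finger opening in m; grip_force is the grip in N (None keeps the last); returns when the fingers have stopped.
- pause(seconds).
- inverse_kinematics(position, orientation): joint angles nearest the present ones, or None.
- observe(): the state.
- get_image(name): name is "side" or "top"; returns a dict with "image" (480x640x3 uint8, red, green, blue), "mtx" (3x3 intrinsics, pixels), "R" (3x3) and "t" (3): a world point X has camera coordinates R X + t. Camera axes: x right, y down, z forward; pixel columns grow to the right and rows downward; lengths in m; the calibration is good to about 2 mm. A picture is of the moment at which its call begins. There is no depth.
A pose or a line that the arm cannot do raises IKError and nothing moves.
- hand_in(): hands the job in; it is judged then, once.
The state is a dict: "time": time; "joints": joint angles; "qvel": joint speeds; "joint_torque": joint torques, N m; "tool_pos": TCP position; "orientation": TCP orientation; "force": force on the tool from outside, world axes, zero at the start; "torque": the same for the moment, N m; "finger_gap": finger opening in m; "finger_force": force on a finger pad.
Only numpy, scipy, OpenCV 4.12 (cv2) and the standard library are available. Lean on these libraries where they do the work, as an engineer would, in place of code of your own. Each camera call takes 0.05 s, during which the arm holds its last target. There are 200 camera calls.

## Task

One of the four vials on the capping press's six-station dial has a cap that still stands up off its neck. Turn the dial by its upright pegs, click by click, until that vial rests in the detent straight under the ram, then crank the handle half a turn until the flat of the cam sits squarely on the ram's plate, keep it there for a full second so that the cap is pressed home, and crank on or back until the ram is fully up again. Bring the ram down on nothing but that vial, and leave the spatula, the tip box and the tray where they are.

Things in the scene. Friction and masses are not known exactly. Their poses are not given: they have to be found in the camera images.
- press: Hand capping press, light grey, fixed to the bench. Origin on the bench under the ram's axis; x points away from the operator (crank handle points to -x), y to the operator's left, z up; all 'press' numbers are mm in this frame. Base plate x -130..130, y -195..135, 16 high. Column x -30..50, y 72..122, up to z 296. Head behind the cam: x 16..66, y -30..122, z 142..250.
- cover (a point): Middle of the front edge of the clear 6 mm guard plate over cam and crank: press x -63, y 31, z 296; the plate spans x -63..66, y -60..122. An upright gripper strikes it when taking the handle round: lean the tool back towards the operator (25 to 45 degrees), fingers either side (y) of the handle.
- dial (a joint): Angle of the indexing dial (rad), grows anticlockwise from above, turns without end either way; 0 (or whole turns) with the raised-cap vial under the ram. Six stations: a sprung roller in a star wheel pulls the dial into the nearest whole multiple of pi/3 and holds it; 0.45 N m at most to turn over the crest half-way between two stations.
- dial_hub (a point): On the dial's upright axis (press x 0, y -62), top of its steel hub, z 62; x and y axes turn with the dial, y points to the raised-cap vial. Aluminium plate, 200 mm diameter, top at z 50. Six nests 62 mm from the axis (the one under the ram straight to press +y): four hold 28 mm glass vials, fixed in them, two are empty.
- peg (a point): Middle (z 75) of one of six alike upright black push pegs, 14 mm diameter, z 50 to 100, on ears 112 mm from the dial's axis, half-way between the nests; this one 30 degrees anticlockwise (from above) of the raised-cap vial. At rest one peg stands straight towards the operator (press x -112, y -62), below the crank: lean the tool back about 30 degrees there too.
- cap_top (a point): Centre of the top of the raised cap: white, 25 mm diameter, 14 high, its top 114 mm above the bench, while the caps of the other three vials, alike but seated, end at 104. Turns with the dial.
- cap (a joint): How far that cap has been pushed down (m): 0 raised, 0.010 to 0.011 fully home. It takes about 6 N and stays where it is pushed.
- crank (a joint): Camshaft angle (rad) about a level axis along press x at press y 0, z 220. 0: handle and cam nose up, ram up; grows as the handle goes from the top to press -y (clockwise to the operator), without end either way; pi or -pi: both straight down, flat square on the ram. Within 1.5 rad of the top the ram is up and the crank stays where let go; 0.12 N m friction, up to 0.6 when pressing.
- handle (a point): Middle (press x -78) of the crank's free-spinning round black handle, along press x: 18 mm diameter, press x -105..-47, on a 50 mm crank arm whose front face is at press x -42. It moves on a circle of 50 mm radius, 170 to 270 mm above the bench.
- cam_flat (a point): Middle of the 18 mm wide flat on the nose of the steel cam, 40 mm from the shaft; its z axis points from the shaft out through the flat (straight down when the cam sits squarely on the ram's plate).
- ram (a joint): How far the ram is down (m): 0 fully up (a spring lifts it), 0.026 on the cam's flat, up to 0.027 as an edge of the flat goes past.
- ram_tip (a point): Centre of the underside of the ram's grey pad, 26 mm diameter, on the ram's axis (press x 0, y 0); 130 mm above the bench when up.
- spatula: Bystander: steel lab spatula with a flat blade at each end, lying flat, 185 x 13 x 6 mm, long along its x axis; origin under its middle.
- tip_box: Bystander: grey pipette tip box with a clear lid, 117 x 80 x 65 mm; origin at the centre of its underside.
- cap_tray: Bystander: open steel tray with spare caps, 130 x 100 x 30 mm; origin at the centre of its underside.

How it is judged:
By the outcome, as a careful person would: the job done as asked, in the order asked, and still so for the second after the job is handed in, with the robot touching nothing.
It also fails if it takes over 72 s, if anything falls off the work surface, if the arm or the gripper's body presses on something with over 40 N, if the wrist force passes 120 N, or if a joint passes its speed limit or range.

## Working session

There is one attempt and no reset: what is moved stays moved. The work goes in short steps, each a Python script; the robot and the scene stay as the last script left them, time stands still between calls to the robot, and variables do not carry over. Pictures are saved under pics/ and viewed, at most 10 in all, crops included, and the job is handed in when it is done.

```bash
mkdir -p pics; ls; python3 - <<'E'
from workcell import *
import cv2,numpy as np,pickle
d={}
for n in("side","top"):
    g=get_image(n);d[n]=g;cv2.imwrite(f"pics/{n}0.png",g["image"][:,:,::-1])
    print(n,g["mtx"].tolist(),np.round(g["R"],4).tolist(),np.round(g["t"],4).tolist(),(-g["R"].T@g["t"]).round(3))
pickle.dump(d,open("d0.pkl","wb"))
o=observe();print(o["time"],o["orientation"])
E
```

```text
pics
side [[443.67712205874864, 0.0, 319.0550215351377], [0.0, 443.67712205874864, 242.4060976427882], [0.0, 0.0, 1.0]] [[0.9628, -0.2701, -0.002], [-0.2046, -0.7246, -0.6581], [0.1763, 0.634, -0.753]] [-0.5852, 0.2463, 1.1037] [ 0.419 -0.679  0.992]
top [[467.7031543652016, 0.0, 321.5709531287985], [0.0, 467.7031543652016, 245.73359070930493], [0.0, 0.0, 1.0]] [[-0.0022, -1.0, -0.0014], [-0.9977, 0.0023, -0.0681], [0.0681, 0.0012, -0.9977]] [-0.0307, 0.5781, 1.3924] [ 0.482 -0.034  1.428]
0.1 [-1.79925791e+02 -1.83337044e-03  1.62882093e+02]
```

View pics/side0.png

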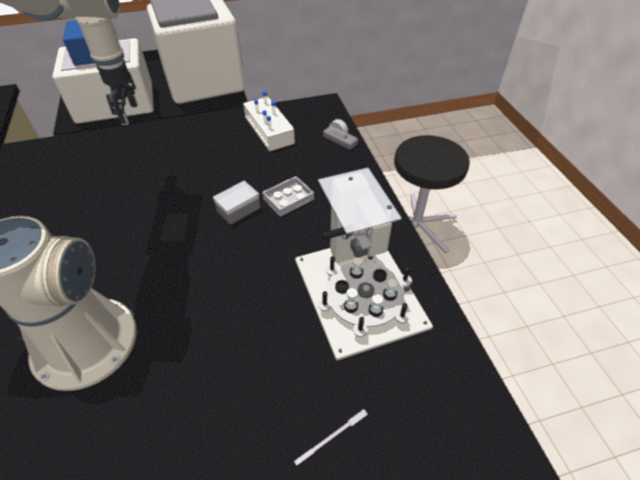

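View pics/top0.png

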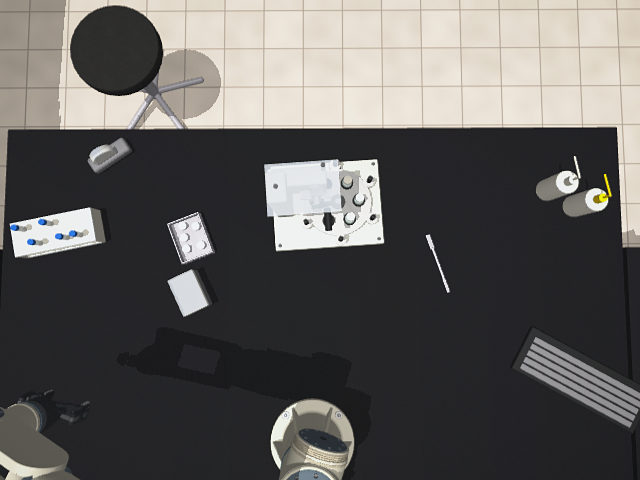

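The side view shows the press, with its base corners near (297,255), (335,355) and (430,322), the dial centre near (366,290), and the crank near (345,238). In the top view the press spans (265..383, 158..250), with base corners at about (383,243), (277,250) and (377,160). I'll enlarge both.

```bash
python3 - <<'E'
import cv2,pickle
d=pickle.load(open("d0.pkl","rb"))
s=d["side"]["image"][160:365,285:440,::-1];t=d["top"]["image"][150:260,255:395,::-1]
s=cv2.resize(s,None,fx=2.9,fy=2.9,interpolation=cv2.INTER_CUBIC)
cv2.imwrite("pics/s1.png",s)
cv2.imwrite("pics/t1.png",cv2.resize(t,None,fx=5,fy=5,interpolation=cv2.INTER_CUBIC))
E
```

```text
(no output)
```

View pics/s1.png

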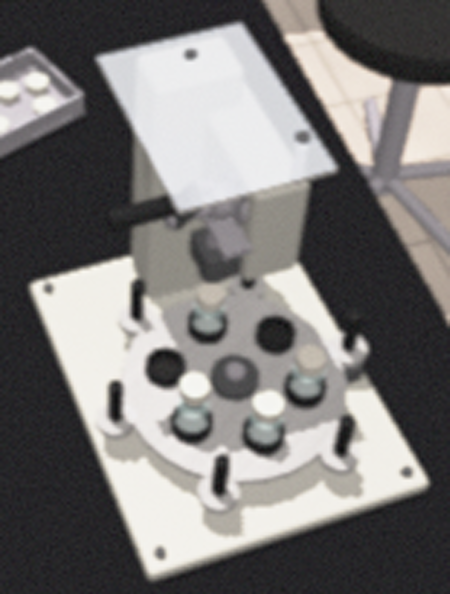

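View pics/t1.png

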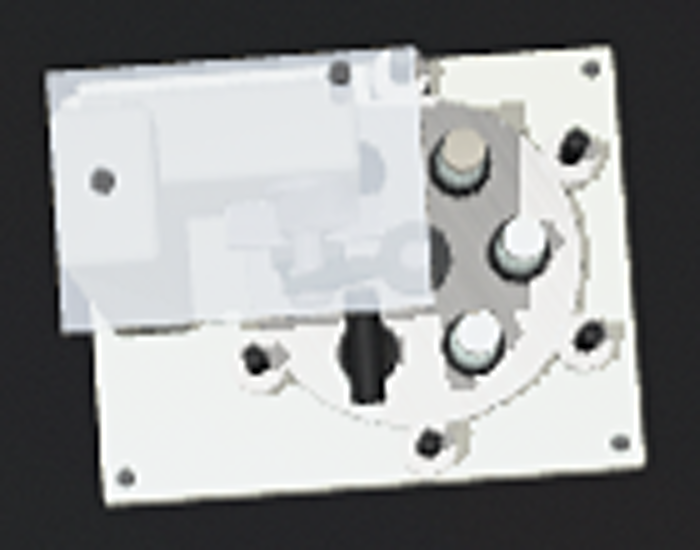

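```bash
cat > geo.py <<'E'
import numpy as np,pickle,cv2
from scipy.optimize import least_squares
d=pickle.load(open("d0.pkl","rb"))
def proj(n,X,d=d):
    g=d[n];c=np.atleast_2d(X)@g["R"].T+g["t"];u=c@g["mtx"].T;return u[:,:2]/u[:,2:]
def ray(n,uv,z,d=d):
    g=d[n];C=-g["R"].T@g["t"];r=g["R"].T@np.linalg.solve(g["mtx"],[*uv,1]);return C+r*(z-C[2])/r[2]
def sc(u):return (np.array(u)+.5)/2.9-.5+[285,160]
def tc(u):return (np.array(u)+.5)/5-.5+[255,150]
def P2W(p,X):
    X=np.atleast_2d(X)/1000.;c,s=np.cos(p[2]),np.sin(p[2])
    return np.c_[p[0]+c*X[:,0]-s*X[:,1],p[1]+s*X[:,0]+c*X[:,1],X[:,2]]
E
cat > fit.py <<'E'
from geo import *
T=[((610,46),(130,-195,16)),((645,465),(-130,-195,16)),((107,502),(-130,135,16)),((415,45),(66,-60,296)),((431,303),(-63,-60,296)),((63,331),(-63,122,296)),((46,72),(66,122,296))]
S=[((32,285),(-130,135,16)),((150,570),(-130,-195,16)),((428,484),(130,-195,16)),((240,24),(66,122,296)),((97,59),(-63,122,296)),((180,207),(-63,-60,296)),((337,168),(66,-60,296))]
def res(p,raw=False):
    a=proj("top",P2W(p[:3],[x for _,x in T]))-np.array([tc(u) for u,_ in T])
    b=proj("side",P2W(p[:3],[x for _,x in S]))-np.array([sc(u) for u,_ in S])
    return (a,b) if raw else np.r_[a,b].ravel()
r=least_squares(res,[.7,0,0],loss="soft_l1");p=r.x
print("pose",p.round(4),np.degrees(p[2]));a,b=res(p,1);print(a.round(1).tolist(),b.round(1).tolist())
np.save("pose.npy",p)
A=lambda a,R,z:(-R*np.sin(np.radians(a)),-62+R*np.cos(np.radians(a)),z)
so=lambda n,X:((proj(n,P2W(p,X))[0]-([285,160] if n=="side" else [255,150])+.5)*(2.9 if n=="side" else 5)-.5).round(0)
for a in (0,120,180,240):
    print(a,[(z,so("side",A(a,62,z)),so("top",A(a,62,z))) for z in(104,114)])
for a in range(30,390,60):print("peg",a,so("side",A(a,112,100)),so("top",A(a,112,100)))
for c in (-.6,-.3,0,.3,.6):
  for x in(-105,-47): X=(x,-50*np.sin(c),220+50*np.cos(c));print("crank",c,so("side",X),so("top",X))
E
python3 fit.py
```

```text
pose [ 0.7044 -0.0171  0.0677] 3.8798787811615507
[[0.5, -0.7], [0.2, -0.2], [-1.0, 0.0], [0.1, -0.2], [0.7, 0.2], [-0.1, -0.3], [0.0, -0.5]] [[-1.3, -1.0], [-0.4, 1.9], [0.6, -0.6], [0.1, -0.6], [-0.4, -1.0], [-0.5, 1.1], [0.1, -0.0]]
0 [(104, array([210., 292.]), array([308., 250.])), (114, array([210., 285.]), array([308., 247.]))]
120 [(104, array([193., 391.]), array([477., 332.])), (114, array([194., 384.]), array([478., 330.]))]
180 [(104, array([268., 402.]), array([524., 235.])), (114, array([269., 396.]), array([526., 232.]))]
240 [(104, array([311., 356.]), array([463., 146.])), (114, array([312., 349.]), array([464., 143.]))]
peg 30 [136. 283.] [254. 352.]
peg 90 [115. 384.] [430. 438.]
peg 150 [222. 459.] [592. 329.]
peg 210 [348. 420.] [577. 136.]
peg 270 [355. 313.] [402.  52.]
peg 330 [251. 251.] [241. 159.]
crank -0.6 [ 85. 176.] [262. 409.]
crank -0.6 [154. 158.] [255. 294.]
crank -0.3 [ 91. 181.] [289. 406.]
crank -0.3 [160. 164.] [281. 291.]
crank 0 [ 97. 192.] [318. 403.]
crank 0 [167. 174.] [310. 288.]
crank 0.3 [104. 208.] [348. 402.]
crank 0.3 [174. 189.] [340. 286.]
crank 0.6 [110. 226.] [375. 401.]
crank 0.6 [180. 207.] [367. 287.]
```

The cap at 120° sits about 7 px higher above its nest than the other three, so it is the raised one. The dial therefore needs two clicks clockwise. The crank handle is at about 0.53 rad. I'll push a peg from 150° to 90°, twice.

```bash
cat > h.py <<'E'
from workcell import *
from geo import *
from scipy.spatial.transform import Rotation as Ro
p=np.load("pose.npy")
Wd=lambda v:Ro.from_euler('z',p[2]).apply(v)
def pose(pt,out,yt,lean,back=0):
    """tool leaned by lean deg towards 'out', grasp point (11 mm behind TCP) at pt (press mm), withdrawn by back mm"""
    L=np.radians(lean);z=-np.sin(L)*np.array(out)-np.cos(L)*np.array([0,0,1]);y=np.array(yt,float)
    R=np.c_[np.cross(y,z),y,z]
    M=Ro.from_euler('z',p[2])*Ro.from_matrix(R)
    return P2W(p,np.array(pt)+z*(11-back))[0].tolist(),M.as_euler('xyz',degrees=True).tolist()
def peg(a,back=0,sgn=1,z=87,lean=30):
    a=np.radians(a);o=np.array([-np.sin(a),np.cos(a),0])
    return pose(np.array([0,-62,z])+112*o,o,sgn*np.cross([0,0,1],o),lean,back)
def han(c,back=0,sgn=1,lean=38,x=-84,r=50,dy=0,dz=0):
    return pose([x,-r*np.sin(c)+dy,220+r*np.cos(c)+dz],[-1,0,0],[0,sgn,0],lean,back)
E
python3 - <<'E'
from h import *
for s in(1,-1):
    for nm,q in [("p150",peg(150,0,s)),("p150b",peg(150,90,s)),("p120",peg(120,0,s)),("p90",peg(90,0,s)),("p90b",peg(90,90,s)),("h.5",han(.53,0,s)),("h.5b",han(.53,110,s)),("hpi/2",han(1.57,0,s)),("hpi",han(3.14,0,s))]:
        j=inverse_kinematics(*q);print(s,nm,np.round(q[0],3),np.round(q[1]),None if j is None else np.round(j))
E
```

```text
1 p150 [ 0.662 -0.175  0.077] [180. -30.  64.] [-29.  38.  95.  37.  56. -27.]
1 p150b [ 0.642 -0.215  0.155] [180. -30.  64.] [-33.  32.  93.  34.  64. -24.]
1 p120 [ 0.62  -0.138  0.077] [180. -30.  34.] [-26.  29. 113.  52.  33. -13.]
1 p90 [ 0.602 -0.086  0.077] [180. -30.   4.] [-13.  24. 124.  65.   9.  11.]
1 p90b [ 0.557 -0.089  0.155] [180. -30.   4.] [-15.  12. 126.  34.  16.  40.]
1 h.5 [ 0.629 -0.048  0.254] [ 180.   38. -176.] [  -8.    7.  120.   25.   18. -124.]
1 h.5b [ 0.561 -0.052  0.341] [ 180.   38. -176.] [ -11.   -7.  121.   18.   30. -117.]
1 hpi/2 [ 0.631 -0.072  0.211] [ 180.   38. -176.] [ -12.   11.  121.   42.   14. -144.]
1 hpi [ 0.627 -0.022  0.161] [ 180.   38. -176.] [  -5.   15.  125.   68.    6. -165.]
-1 p150 [ 0.662 -0.175  0.077] [-180.   30. -116.] [-29.  38.  95.  37.  56. 153.]
-1 p150b [ 0.642 -0.215  0.155] [-180.   30. -116.] [-33.  32.  93.  34.  64. 156.]
-1 p120 [ 0.62  -0.138  0.077] [-180.   30. -146.] [-26.  29. 113.  52.  33. 167.]
-1 p90 [ 0.602 -0.086  0.077] [ 180.   30. -176.] [ -13.   24.  124.   65.    9. -169.]
-1 p90b [ 0.557 -0.089  0.155] [ 180.   30. -176.] [ -15.   12.  126.   34.   16. -140.]
-1 h.5 [ 0.629 -0.048  0.254] [180. -38.   4.] [ -8.   7. 120.  25.  18.  56.]
-1 h.5b [ 0.561 -0.052  0.341] [180. -38.   4.] [-11.  -7. 121.  18.  30.  63.]
-1 hpi/2 [ 0.631 -0.072  0.211] [180. -38.   4.] [-12.  11. 121.  42.  14.  36.]
-1 hpi [ 0.627 -0.022  0.161] [180. -38.   4.] [ -5.  15. 125.  68.   6.  15.]
```

```bash
cat > click.py <<'E'
from h import *
def click():
    line_to(*peg(150,0,lean=22),rate=.12)
    for a in (138,126,114,102,90):
        line_to(*peg(a,0,lean=22),rate=.1);f=observe()["force"];print(a,np.round(f,1))
    pause(.3);print("rest",np.round(observe()["force"],1))
    line_to(*peg(90,75,lean=22),rate=.2)
E
python3 - <<'E'
from click import *
s=observe()
line_to([.184,.5,.45],rate=.4)
move_ptp([.45,-.25,.42],peg(150,0,lean=22)[1]); set_gripper(.028,30)
move_ptp(*peg(150,80,lean=22))
print(observe()["time"])
click()
o=observe();print(o["time"],np.round(o["joints"]),o["finger_gap"])
g=get_image("side");cv2.imwrite("pics/s2.png",cv2.resize(g["image"][120:365,265:440,::-1],None,fx=2.4,fy=2.4,interpolation=cv2.INTER_CUBIC))
E
```

```text
5.5083
138 [ 2.4 -2.3 -1.9]
126 [ 0.7 -1.1 -0.1]
114 [-0.8 -0.6 -0.1]
102 [-2.5  2.7  1.9]
90 [0.  0.3 0.3]
rest [-0.4 -0.4 -0.4]
9.2833 [-12.  15. 119.  14.  25.  62.] 0.02760956532655685
```

View pics/s2.png

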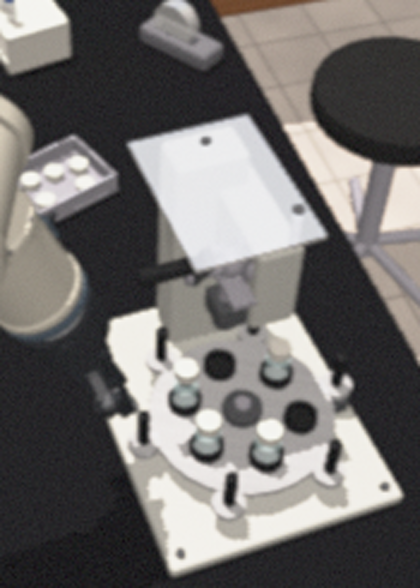

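The dial turned one click clockwise: the raised vial is now at the 60° station (187,370), an empty nest (220,365) is under the ram, and the dial is at rest. Next is the second click, with a side picture.

```bash
python3 - <<'E'
from click import *
line_to(*peg(120,110,lean=22),rate=.3);line_to(*peg(150,80,lean=22),rate=.3)
click()
o=observe();print(o["time"],np.round(o["joints"]))
line_to(*han(.53,170,-1,lean=28,x=-86),rate=.3)
o=observe();print(o["time"],np.round(o["joints"]))
dd={n:get_image(n) for n in("side","top")};pickle.dump(dd,open("d2.pkl","wb"))
a=cv2.resize(dd["side"]["image"][160:365,285:440,::-1],None,fx=2.9,fy=2.9,interpolation=cv2.INTER_CUBIC)
b=cv2.resize(dd["top"]["image"][150:260,300:375,::-1],(324,475),interpolation=cv2.INTER_CUBIC)
c=np.zeros((594,780,3),np.uint8);c[:a.shape[0],:a.shape[1]]=a[:594];c[:475,456:]=b;cv2.imwrite("pics/s3.png",c)
E
```

```text
138 [ 2.  -2.2 -2.1]
126 [ 0.2 -1.5 -1.4]
114 [-0.3 -0.1 -0.7]
102 [-3.3  2.9  1.9]
90 [ 0.9 -0.1 -0.2]
rest [0.2 0.8 0. ]
14.8917 [-12.  15. 119.  14.  25.  62.]
15.9083 [-10.  -8. 110.   8.  51.  73.]
```

View pics/s3.png

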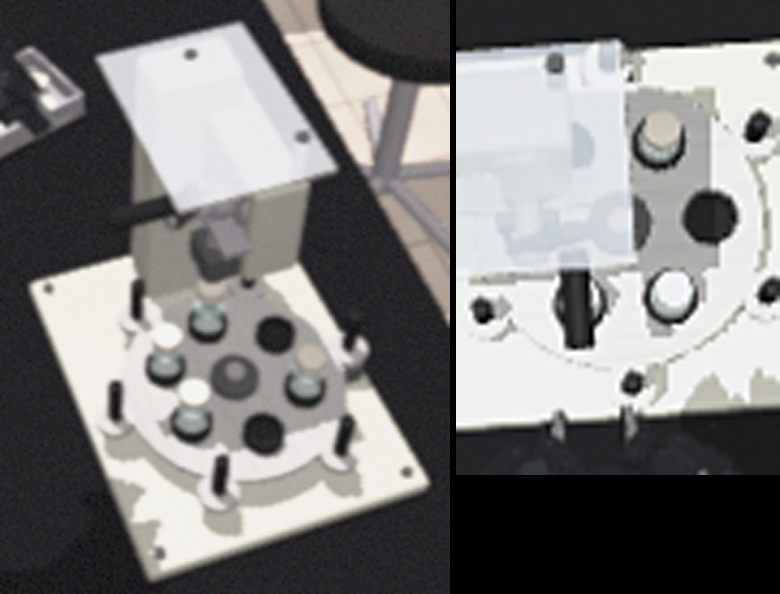

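The picture shows the raised vial under the ram. The caps at the 60° (167,336), 120° (194,393) and 240° (310,358) stations all read as seated, and the empty nests are at (263,433) and (275,335). Next I'll grip the handle and start cranking, watching the forces.

```bash
cat > crank.py <<'E'
from h import *
K=dict(sgn=-1,lean=28,x=-86)
def F():
    f=Ro.from_euler('z',-p[2]).apply(observe()["force"]);return np.round(f,1)
E
python3 - <<'E'
from crank import *
set_gripper(.045,60)
line_to(*han(.53,60,**K),rate=.2)
hit=line_to(*han(.53,0,**K),rate=.1,stop_force=8);print("hit",hit,F())
if not hit:
    set_gripper(0.0,60);print("gap",observe()["finger_gap"],F())
    for c in np.arange(.7,1.45,.2):
        line_to(*han(c,**K),rate=.08);print(round(c,2),F())
o=observe();print(o["time"],np.round(o["joints"]))
E
```

```text
hit False [-0.7 -1.4  0.9]
gap 0.01591595084212555 [-2.6 -0.1  3.2]
0.7 [ 0.  -2.9 -0.9]
0.9 [ 2.9 -1.  -2.9]
1.1 [ 4.3  2.7 -5.3]
1.3 [ 4.2  4.7 -4.3]
19.2167 [-10.  11. 114.  14.  28.  66.]
```

```bash
python3 - <<'E'
from crank import *
for c in list(np.arange(1.5,3.0,.2))+[3.0,np.pi]:
    line_to(*han(c,**K),rate=.08);print(round(c,2),F(),round(observe()["finger_gap"],4))
pause(.2);o=observe();print(o["time"],np.round(o["joints"]),F(),P2W(p,[0,0,0]))
dd={n:get_image(n) for n in("side","top")};pickle.dump(dd,open("d3.pkl","wb"))
cv2.imwrite("pics/s4.png",cv2.resize(dd["side"]["image"][200:300,290:410,::-1],None,fx=6,fy=6,interpolation=cv2.INTER_CUBIC))
E
```

```text
1.5 [ 4.9  7.1 -3.7] 0.0165
1.7 [0.4 8.7 2.4] 0.0159
1.9 [-0.8  9.4  3.3] 0.0161
2.1 [-1.5  9.   6.9] 0.0161
2.3 [-5.1  7.1 10. ] 0.0159
2.5 [-6.   5.4 10.8] 0.016
2.7 [-6.3  6.5 10.7] 0.0165
2.9 [-6.7  2.  10.8] 0.0157
3.0 [-6.9 -1.3 10. ] 0.0162
3.14 [-6.5 -1.6  8.6] 0.0166
22.1167 [ -4.  16. 118.  12.  19.  71.] [-6.8 -1.7  9.5] [[ 0.70435072 -0.01711808  0.        ]]
```

View pics/s4.png

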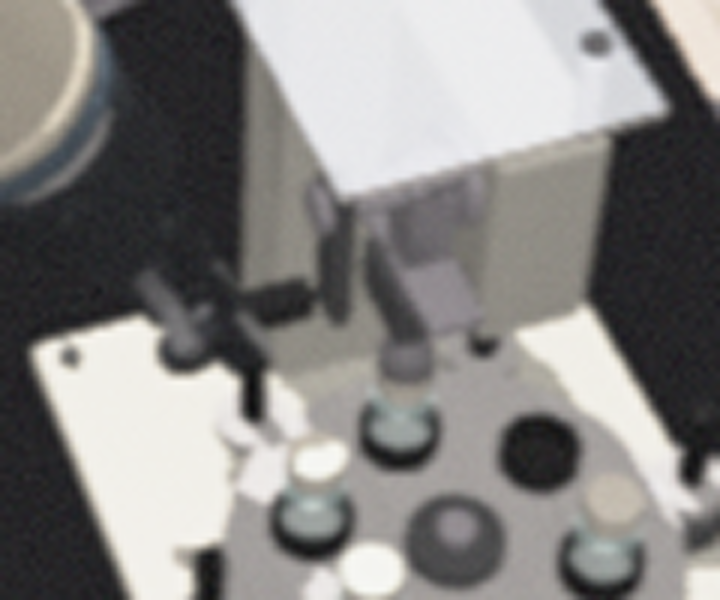

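The ram is down, with its pad on the cap at crop (405,365). The handle hangs straight down in the grip at (250,300), and the crank arm's inner handle end is near (310,297). I'll check how square it is from the tool position and the pixels.

```bash
python3 - <<'E'
from crank import *
o=observe();print("dev mm",Wd((np.array(o["tool_pos"])-han(np.pi,**K)[0])*1000).round(2), o["time"])
dd=pickle.load(open("d3.pkl","rb"))
for c in(-.1,-.05,0,.05,.1):
    X=[(x,-50*np.sin(np.pi+c),220+50*np.cos(np.pi+c)) for x in(-47,-42)]+[(-42,0,220)]
    Y=np.pi+c; X+=[(-10,-(40*np.sin(Y)+s*9*np.cos(Y)),220+40*np.cos(Y)-s*9*np.sin(Y)) for s in(-1,1)]
    u=(proj("side",P2W(p,X),dd)-[290,200]+.5)*6-.5;print(c,u.round(0).tolist())
im=dd["side"]["image"][235:265,325:350].astype(int).mean(2).astype(int)
for r in range(0,30,1):print(235+r,*im[r])
E
```

```text
dev mm [ 0.36 -0.22  1.24] 22.2167
-0.1 [[312.0, 301.0], [324.0, 298.0], [324.0, 207.0], [406.0, 275.0], [389.0, 246.0]]
-0.05 [[310.0, 297.0], [321.0, 294.0], [324.0, 207.0], [404.0, 272.0], [387.0, 242.0]]
0 [[308.0, 293.0], [319.0, 290.0], [324.0, 207.0], [402.0, 269.0], [385.0, 238.0]]
0.05 [[305.0, 288.0], [317.0, 285.0], [324.0, 207.0], [400.0, 266.0], [383.0, 234.0]]
0.1 [[303.0, 284.0], [315.0, 281.0], [324.0, 207.0], [398.0, 263.0], [381.0, 229.0]]
235 40 39 38 39 46 79 113 121 126 126 126 130 135 135 139 127 113 107 126 130 107 72 62 70 100
236 39 36 37 41 49 79 111 122 125 123 126 128 137 137 139 132 120 105 116 128 109 77 63 76 99
237 38 38 35 36 48 80 110 122 126 126 125 130 134 139 136 135 124 110 108 113 100 72 63 75 109
238 36 35 38 35 44 82 110 124 125 123 126 129 138 137 140 136 131 113 101 96 85 68 64 78 111
239 37 34 37 38 45 80 110 124 125 124 125 133 137 138 138 136 132 119 89 73 64 65 65 79 109
240 40 36 38 36 52 83 112 124 125 123 125 131 135 137 138 138 137 114 78 58 59 63 67 77 108
241 38 36 34 34 45 82 109 125 126 122 123 131 138 139 135 137 135 108 70 54 6
[... 1409 characters left out ...]
140 139 136 138
258 44 34 34 36 37 33 41 48 75 103 122 136 138 139 140 137 139 134 138 140 136 138 138 137 139
259 62 63 49 36 40 38 37 41 58 86 115 132 139 139 138 139 137 142 138 137 141 142 145 146 149
260 128 134 91 55 39 40 37 37 38 73 109 130 138 136 137 138 140 141 143 145 152 153 156 165 167
261 207 212 165 103 67 36 28 28 49 93 129 139 141 139 143 144 149 150 152 159 168 167 166 171 170
262 237 237 222 178 128 67 27 27 72 139 178 172 153 150 150 157 163 166 166 167 169 171 170 171 168
263 239 239 238 232 191 100 32 27 75 158 215 212 179 167 166 167 168 172 170 168 169 172 172 166 167
264 236 237 239 237 204 107 27 24 77 157 218 223 203 186 174 169 170 169 170 169 169 168 167 170 165
```

```bash
python3 - <<'E'
from crank import *
for c in [.03,.06,.09,.12,.15,.12,.09,.06,.03,0,-.03,-.06,-.09,-.06,-.03,0,.03]:
    line_to(*han(np.pi+c,**K),rate=.02);pause(.08)
    o=observe();f=np.mean([F()for _ in range(3)],0)
    y=Ro.from_euler('z',-p[2]).apply(np.array(o["tool_pos"])-han(np.pi,**K)[0])*1000
    print(c,f.round(1),y.round(2),np.round(Ro.from_euler('z',-p[2]).apply(o["torque"]),2))
print(o["time"])
E
```

```text
0.03 [-6.2 -2.8  8.5] [0.35 0.97 1.25] [-0.52  0.45 -0.26]
0.06 [-5.8 -5.9  7.2] [0.31 2.2  1.23] [-0.81  0.49 -0.55]
0.09 [-6.1 -7.6  7.4] [0.34 3.51 1.34] [-1.03  0.51 -0.63]
0.12 [-5.4 -8.1  6.5] [0.29 4.97 1.4 ] [-1.06  0.54 -0.66]
0.15 [-5.5 -8.2  6. ] [0.29 6.42 1.55] [-1.08  0.46 -0.71]
0.12 [-6.6 -1.4  7. ] [0.29 5.71 1.45] [-0.17  0.32 -0.23]
0.09 [-6.1  3.   8.1] [0.29 4.71 1.33] [0.35 0.37 0.09]
0.06 [-6.5  4.6  8.4] [0.29 3.36 1.23] [0.51 0.31 0.32]
0.03 [-5.6  4.7  8.8] [0.32 1.96 1.22] [0.63 0.35 0.3 ]
0 [-5.1  6.8  8.5] [0.28 0.67 1.16] [0.89 0.2  0.5 ]
-0.03 [-5.1  8.   8.4] [ 0.29 -0.69  1.19] [1.03 0.24 0.55]
-0.06 [-5.8  7.9  8.9] [ 0.31 -2.15  1.28] [1.12 0.18 0.65]
-0.09 [-4.5  7.   8.9] [ 0.29 -3.58  1.37] [1.14 0.16 0.63]
-0.06 [-6.   1.4  9.7] [ 0.33 -2.91  1.34] [0.23 0.34 0.16]
-0.03 [-6.2 -1.9  8.8] [ 0.34 -1.88  1.28] [-0.28  0.39 -0.17]
0 [-6.6 -3.3  8.4] [ 0.34 -0.56  1.21] [-0.54  0.49 -0.31]
0.03 [-5.9 -4.6  8.4] [0.35 0.8  1.23] [-0.61  0.53 -0.44]
27.8833
```

The force transition in both sweep directions, and the lowest point of the handle arc, put square at tool y ≈ +1.4 mm. I'll go there, dwell, then crank back up.

```bash
python3 - <<'E'
from crank import *
line_to(*han(np.pi+.047,**K),rate=.02);pause(2.2)
o=observe();print((Ro.from_euler('z',-p[2]).apply(np.array(o["tool_pos"])-han(np.pi,**K)[0])*1000).round(2),F())
for c in np.arange(3.0,.45,-.2):
    line_to(*han(c,dy=1,**K),rate=.09)
    if round(c*10)%4==2:print(round(c,2),F())
o=observe();print(o["time"],F(),o["finger_gap"])
set_gripper(.045);line_to(*han(c,170,dy=1,**K),rate=.2)
line_to(*han(c,260,dy=1,**K),rate=.3)
dd={n:get_image(n) for n in("side","top")};pickle.dump(dd,open("d5.pkl","wb"));print(observe()["time"])
a=cv2.resize(dd["side"]["image"][160:365,285:440,::-1],None,fx=2.9,fy=2.9,interpolation=cv2.INTER_CUBIC)
b=cv2.resize(dd["top"]["image"][150:260,300:375,::-1],(324,475),interpolation=cv2.INTER_CUBIC)
x=np.zeros((594,780,3),np.uint8);x[:a.shape[0],:a.shape[1]]=a[:594];x[:475,456:]=b;cv2.imwrite("pics/s5.png",x)
E
```

```text
[0.31 1.57 1.22] [-6.3 -6.3  7.8]
3.0 [-6.5  3.5  9.6]
2.6 [-6.9  2.5  9.5]
2.2 [-9.1  1.2 11.2]
1.8 [-5.9  2.9  7.4]
1.4 [-0.7  2.4  0.5]
1.0 [-3.4 -2.7  3.5]
0.6 [-8.2 -4.4  9.1]
33.6833 [-8.2 -4.4  9.1] 0.016114442777165745
35.625
```

View pics/s5.png

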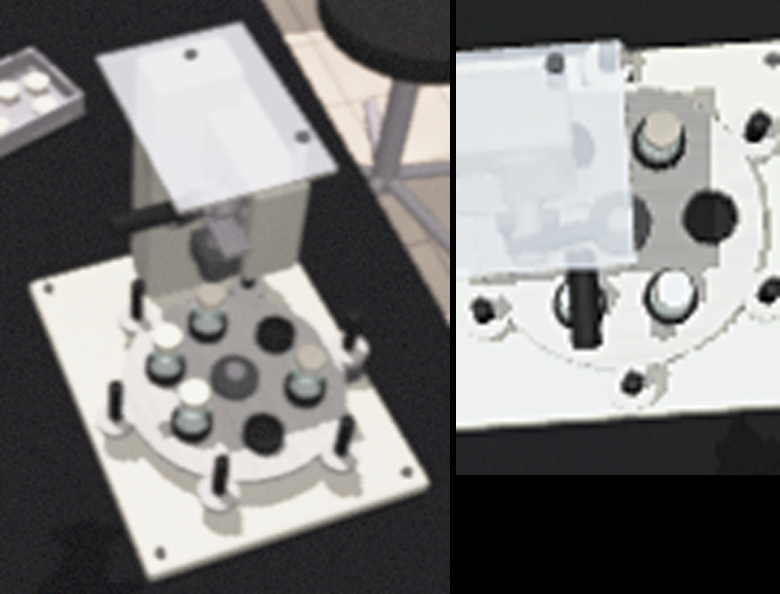

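The ram is up, the handle rests near 0.6 rad (tip at 112,220), and the dial hasn't moved. I'll compare the cap under the ram with the pre-press picture numerically before handing in.

```bash
python3 - <<'E'
from geo import *
for f in("d0","d2","d5"):
    im=pickle.load(open(f+".pkl","rb"))["side"]["image"];print(f,im[252:278,355:359].mean((1,2)).astype(int).tolist())
E
```

```text
d0 [62, 61, 61, 63, 76, 123, 175, 185, 185, 187, 187, 184, 173, 156, 150, 151, 156, 162, 160, 158, 159, 150, 110, 58, 29, 41]
d2 [60, 61, 60, 64, 81, 128, 176, 186, 185, 177, 157, 149, 145, 133, 135, 149, 155, 161, 160, 159, 159, 151, 113, 59, 29, 39]
d5 [61, 61, 60, 62, 76, 122, 176, 186, 186, 186, 188, 185, 175, 157, 151, 156, 157, 162, 160, 160, 161, 152, 113, 58, 31, 40]
```

The profile of the pressed cap (d5) now matches the seated cap that was under the ram at the start (d0). Before pressing (d2) it was about 2.5 px higher. So the cap is home.

```bash
python3 -c "
from workcell import *
print(hand_in())"
```

```text
the job is handed in; nothing more can be done
None
```

The raised cap was pressed home under the ram with a hold of over 2 s, the ram is fully up again, and the job was handed in at about 36 s of the 72 s allowed.

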